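Present a polished section to the macro camera

TASK

The macro camera is to photograph the slim section (25 mm across; the other five in the carousel are 30 mm): turn the carousel by its centre knob until the slim section clicks home at the opening of the clear dust shield, then lift it out by its rim without tilting any other section out of its cup. Present it to the camera with its polished face, the one that lay downward in the cup, looking squarely into the lens, centred on the lens axis and 90 mm in front of the ring light's front face, and finish while still holding it there motionless in the gripper. Touch neither the camera nor its stand, and leave the other sections in their cups and the loose things on the bench where they are.

Things in the scene. Friction and masses are not known exactly. Their poses are not given: they have to be found in the camera images.
- carousel_stand: fixed round foot of the six-place specimen carousel, 208 mm in diameter; origin: centre of its underside on the carousel's axis, z up; its -x axis points to the opening of the dust shield. Position and yaw vary
- shield (a point): clear dust shield, fixed; this point is on the carousel's axis at its top face, 75 mm above the bench (underside 72 mm, radius 104 mm). It covers all but a sector of 46 degrees either side of the stand's -x, open from radius 24 mm outward, so only the cup there can be reached from above; three thin posts carry it, none in the opening
- carousel (a joint): turn of the carousel in rad, positive anticlockwise seen from above, 0 at the start, resting in a detent. A spring roller in a six-lobed star wheel holds a detent at every multiple of pi/3 (60 degrees): let go within about 20 degrees of one, it runs home by itself to about 1 degree. Turning takes at most about 0.2 N m; it turns either way, a full turn each way
- knob (a point): middle of the knob's bar grip, on the carousel's axis, 98 mm above the bench: a black bar 40 mm long and 13 mm thick, 85 to 110 mm above the bench, on a flange of 18 mm radius (79 to 85 mm), above the shield. The bar lies along this point's x axis: along the stand's x at joint value 0, and turns with the carousel
- opening (a point): floor of the cup position at the shield's opening, 72 mm from the carousel's axis along the stand's -x, 44 mm above the bench. Six cups stand 60 degrees apart at this radius: 32 mm inside, 37 mm outside, rim 49 mm above the bench; the plate between them is at 44 mm too. At the start a 30 mm section stands here
- slim_section: the section to present: a resin cylinder 25 mm in diameter, 20 mm high, 25 to 50 g, polished face down in a cup with about 3.5 mm of play all round, its top 64 mm above the bench. Origin: centre of its back (upper end in the cup); z axis along the cylinder to the polished face (down, in the cup). It starts in one of the four cups 60 or 120 degrees either side of the opening
- polished_face (a point): centre of the slim section's polished face, 20 mm from its origin along its z axis
- macro_camera: macro camera with ring light (60 mm in diameter), looking up and toward the robot. Origin: its tilt pivot, 88 mm above the bench; z axis: the lens axis, out of the lens, 28 to 42 degrees from vertical; the ring light's front face is 65 mm from the origin along z. Position, yaw and tilt vary, but stay through a run. Must not be touched
- camera_stand: fixed stand of the macro camera, a 100 x 84 mm base plate with two cheeks 101 mm high; origin: on its underside, straight below the camera's tilt pivot. Must not be touched
- view_point (a point): point on the lens axis 90 mm in front of the ring light's front face, 155 mm from the camera's origin along its z axis; about 0.20 to 0.23 m above the bench. The centre of the polished face belongs here
- section_1: another section, 30 mm in diameter, 16 mm high, polished face down in its cup; origin: centre of its back (upper end face). Stays in its cup
- section_2: another section, 30 mm in diameter, 18 mm high, polished face down in its cup; origin: centre of its back (upper end face). Stays in its cup
- section_3: another section, 30 mm in diameter, 15 mm high, polished face down in its cup; origin: centre of its back (upper end face). Stays in its cup
- section_5: another section, 30 mm in diameter, 14 mm high, polished face down in its cup; origin: centre of its back (upper end face). Stays in its cup
- section_6: another section, 30 mm in diameter, 17 mm high, polished face down in its cup; origin: centre of its back (upper end face). Stays in its cup
- petri_dish: small open glass dish, 60 mm in diameter, 13 mm high, lying loose in front; origin under its centre; leave alone
- tweezers: tweezers 134 mm long, 9 mm high, lying loose at the left; origin under the centre; leave alone
- magnifier: hand magnifier 45 x 110 x 12 mm, lying loose before the camera; origin under the centre; leave alone
Mind the look-alikes: they are no part of the job. Leave any blue look-alike of the section_1 alone.

How it is judged (in metres and radians):
On the way, in this order (a step that is already met when the one before it is completed fails the run):
1. the carousel rests in a detent with the slim section standing in its cup at the opening (horizontal distance between slim_section and opening below 0.01 m and height (world z) of slim_section between 0.06 and 0.068 m and (value of joint carousel between -5.30599 and -5.16599 rad or value of joint carousel between -4.25879 and -4.11879 rad or value of joint carousel between -3.21159 and -3.07159 rad or value of joint carousel between -2.1644 and -2.0244 rad or value of joint carousel between -1.1172 and -0.977198 rad or value of joint carousel between -0.07 and 0.07 rad or value of joint carousel between 0.977198 and 1.1172 rad or value of joint carousel between 2.0244 and 2.1644 rad or value of joint carousel between 3.07159 and 3.21159 rad or value of joint carousel between 4.11879 and 4.25879 rad or value of joint carousel between 5.16599 and 5.30599 rad)), for 0.3 s.
2. the slim section is lifted clear of the carousel in the gripper, the carousel staying in its detent (height (world z) of polished_face above 0.085 m and contact force between the fingers and slim_section above 1 N and contact force between carousel and slim_section below 0.05 N and (value of joint carousel between -5.30599 and -5.16599 rad or value of joint carousel between -4.25879 and -4.11879 rad or value of joint carousel between -3.21159 and -3.07159 rad or value of joint carousel between -2.1644 and -2.0244 rad or value of joint carousel between -1.1172 and -0.977198 rad or value of joint carousel between -0.07 and 0.07 rad or value of joint carousel between 0.977198 and 1.1172 rad or value of joint carousel between 2.0244 and 2.1644 rad or value of joint carousel between 3.07159 and 3.21159 rad or value of joint carousel between 4.11879 and 4.25879 rad or value of joint carousel between 5.16599 and 5.30599 rad)), for 0.1 s.
At the end, for the whole second after the job is handed in: held still in the gripper, nothing else carrying it: centre of the polished face within 12 mm of the view point, axis within 0.14 rad of the lens axis, polished face to the lens; carousel within 4 degrees of a detent, the other sections in their cups (4 mm in height, 6 mm in radius) (distance between polished_face and view_point below 0.012 m and angle between the z axis of slim_section and the z axis of macro_camera, either way round below 0.14 rad and z of slim_section in the frame of macro_camera above 0.162 m and height (world z) of polished_face above 0.15 m and linear speed of slim_section below 0.02 m/s and angular speed of slim_section below 0.15 rad/s and contact force between the fingers and slim_section above 1 N and contact force between carousel and slim_section below 0.05 N and (value of joint carousel between -5.30599 and -5.16599 rad or value of joint carousel between -4.25879 and -4.11879 rad or value of joint carousel between -3.21159 and -3.07159 rad or value of joint carousel between -2.1644 and -2.0244 rad or value of joint carousel between -1.1172 and -0.977198 rad or value of joint carousel between -0.07 and 0.07 rad or value of joint carousel between 0.977198 and 1.1172 rad or value of joint carousel between 2.0244 and 2.1644 rad or value of joint carousel between 3.07159 and 3.21159 rad or value of joint carousel between 4.11879 and 4.25879 rad or value of joint carousel between 5.16599 and 5.30599 rad) and height (world z) of section_1 between 0.056 and 0.064 m and horizontal distance between section_1 and carousel_stand between 0.066 and 0.078 m and height (world z) of section_2 between 0.058 and 0.066 m and horizontal distance between section_2 and carousel_stand between 0.066 and 0.078 m and height (world z) of section_3 between 0.055 and 0.063 m and horizontal distance between section_3 and carousel_stand between 0.066 and 0.078 m and height (world z) of section_5 between 0.054 and 0.062 m and horizontal distance between section_5 and carousel_stand between 0.066 and 0.078 m and height (world z) of section_6 between 0.057 and 0.065 m and horizontal distance between section_6 and carousel_stand between 0.066 and 0.078 m); the arm keeps its last pose, push and grip.
It fails at once if the camera or its stand is touched with more than 1 N (contact force between any of macro_camera, camera_stand and anything else above 1 N).
It fails at once if another section is lifted or thrown out of its cup (more than 12 mm) (height (world z) of section_1 above 0.072 m or height (world z) of section_1 below 0.048 m or height (world z) of section_2 above 0.074 m or height (world z) of section_2 below 0.05 m or height (world z) of section_3 above 0.071 m or height (world z) of section_3 below 0.047 m or height (world z) of section_5 above 0.07 m or height (world z) of section_5 below 0.046 m or height (world z) of section_6 above 0.073 m or height (world z) of section_6 below 0.049 m).
It fails at once if the dish, the tweezers or the magnifier is pushed more than 30 mm away (distance of any of petri_dish, tweezers, magnifier from where it was at the start of the episode above 0.03 m).
It also fails if it takes over 61 s, if anything falls off the work surface, if the arm or the gripper's body presses on something with over 40 N, if the wrist force passes 120 N, or if a joint passes its speed limit or range.

ROBOT

A 6-joint arm with a two-finger parallel gripper is mounted at the origin on a cart in front of the work surface, level with it; the furniture and walls round the work are solid. World frame = base frame: x ahead of the robot, y to its left, z up, the work surface at z = 0. Lengths are in mm, angles in rad, forces in N, time in s.
With the tool pointing down it reaches from about 375 to 900 mm from the base axis. Payload 3.1 kg.
Tool frame: the origin (TCP) lies where the fingers leave the gripper's body, on its centre line; the fingertips stand 73 mm ahead of it and the grasp point (between the pads) lies 54 mm ahead of it; z points along the fingers, x is the direction in which the jaws open and shut, and the axes are right-handed (so a half turn about z gives the same grasp; the last joint's range is limited). The gripper opens to 85 mm and grips with 20 to 120 N. Pads are 22 mm wide; open, the fingers measure 114 mm over their backs; the gripper's body (76 mm by 85 mm) begins 54 mm behind the grasp point. The pads swing forward as they close: fully open they stand 13 mm farther back than shut.
Start: joints at [-1.506, 0.527, 1.433, -0, 1.181, -0.178], TCP at [150.895, -606.488, 303.91] pointing down, gripper open.
Joint ranges: [-3.08, 3.08], [-0.75, 2.2], [0.22, 2.44], [-1.43, 4.57], [0, 2.65], [-2.85, 2.85]. Speed limits (rad/s): [2.79, 2.79, 3.14, 3.14, 3.14, 3.14].

INTERFACE

Orientations are given as a unit quaternion [x, y, z, w].
In Python, from plant import env, cams, ticket, trace, pinpoint gives the robot as it stands.
- The arm moves only by the shell command python3 -m jog 'ROWS' [FORCE]. ROWS is JSON, a list of rows, each an object with "gripper": the gripper command: -1 is shut, 1 is fully open, values between are in proportion; "delta_pos": the shift along the world's x, y, z in m, a list of three; "turn": the turn, a rotation vector about the world's x, y, z in degrees, a list of three. In form: [{"gripper": gripper, "delta_pos": [dx, dy, dz], "turn": [ax, ay, az]}, ...]. A call has 1 to 10 rows; each row shifts and turns the commanded pose from where the row before left it; what a row does not reach is not made up. A row lasts 1/10 s, in which the tool goes at most 50 mm and 8.59 degrees, less where a joint would pass 70% of its speed; a pose out of reach is approached as far as the arm can. A call is refused whole if a number of a shift passes 0.05 or a number of a turn 8.59, either way. A call with a gripper value outside its range is refused whole. The fingers move at their own pace and stop on an object; FORCE is the grip in N (left out, the last holds). Time passes only in rows, so rows that do not move let the fingers close. It gives the time, the measured TCP pose, the force and the opening at its end, in the units of the state.
- env.sense(): the state, without advancing time (a new reading comes with each control period).
- cams.snapshot(name): name is "side" or "top"; returns (picture, depth): 480x640x3 uint8, red, green, blue; 480x640 float32, mm along the optical axis (not along the pixel's ray), 0 where there is no reading.
- cams.camera_model(name): a dict with "fx", "fy", "cx", "cy" (pixels), "origin" and "attitude" of the camera in the world. Camera axes: x right, y down, z forward; pixel columns grow to the right and rows downward; lengths in mm; the calibration is good to about 2 mm. A picture is of the moment at which its call begins. camera_model takes no time and is no camera call.
- ticket.close_job(): hands the job in, once; it reports no verdict.
Trained networks look in the newest picture that a camera, given by its name, has taken for a name from the list of things; names that differ only in an ending like _2 or _b are one class to them, and where a whole thing is asked for, a point or a joint stands for the part that bears it (a point fixed in the world has none). Each returns a list of dicts, best first, with "score" (0 to 1); they miss things now and then, are a little off and sometimes report something else, mostly with a low value. They report only what shows in the picture. A call takes as long as a camera call. They do not tell look-alikes from the thing itself.
- trace(thing, camera): "mask" (480x640 bool, what is visible of it).
- pinpoint(thing, camera): "centre" ([x, y, z] in mm, in the coordinates of the camera as it stood for that picture, good to about 4 mm: a listed point, or the origin of a listed thing).
The state is a dict: "time": time; "joints": joint angles; "joint_vel": joint speeds; "joint_torque": joint torques, N m; "ee_pos": TCP position; "tcp_rot": TCP orientation; "ft_force": force on the tool from outside, world axes, zero at the start; "moment": the same for the moment, N m; "grip_width": opening from 0.0 (shut) to 1.0 (fully open).
Only numpy, scipy, OpenCV 4.12 (cv2) and the standard library are available. Lean on these libraries where they do the work, as an engineer would, in place of code of your own. Each camera call takes 0.05 s, during which the arm holds its last target. There are 200 camera calls.

## Working session

There is one attempt and no reset: what is moved stays moved. The work goes in short steps, Python scripts to look and compute and a shell command to move; the robot and the scene stay as the last step left them, time stands still between calls to the robot, and variables do not carry over. Pictures are saved under pics/ and viewed, about 8 in all and at most 12, crops included, and the job is handed in when it is done.

```bash
ls; mkdir -p pics; cat > h.py <<'E'
import numpy as np, cv2
from scipy.spatial.transform import Rotation as R
from plant import env, cams, ticket, trace, pinpoint
def T(name):
    m=cams.camera_model(name); a=np.array(m["attitude"],float)
    A=R.from_quat(a).as_matrix() if a.size==4 else a.reshape(3,3)
    return m,A,np.array(m["origin"],float)
def toW(name,p):
    m,A,o=T(name); return A@np.array(p,float)+o
def cloud(name,d):
    m,A,o=T(name); v,u=np.mgrid[:480,:640]
    P=np.stack([(u-m["cx"])/m["fx"]*d,(v-m["cy"])/m["fy"]*d,d],-1)
    return P@A.T+o
def proj(name,p):
    m,A,o=T(name); c=A.T@(np.array(p,float)-o)
    return np.array([m["fx"]*c[0]/c[2]+m["cx"],m["fy"]*c[1]/c[2]+m["cy"]])
E
python3 - <<'E'
from h import *
for n in("top","side"):
    im,d=cams.snapshot(n); np.savez(f"{n}0.npz",im=im,d=d)
    cv2.imwrite(f"pics/{n}0.png",im[...,::-1]); print(n,T(n))
    for t in["carousel_stand","knob","opening","shield","slim_section","macro_camera","camera_stand","view_point","section_1"]:
        try: print(t,[(np.round(toW(n,r["centre"])).tolist(),round(r["score"],2)) for r in pinpoint(t,n)][:6])
        except Exception as e: print(t,e)
print(env.sense())
E
```

```text
pics
top ({'fx': 469.8446604584251, 'fy': 469.8446604584251, 'cx': 324.18522706426916, 'cy': 232.7779748677883, 'origin': array([ 414.17019082,   23.16400756, 1025.50067433]), 'attitude': array([ 0.70902133, -0.7040189 ,  0.02802992, -0.02933364])}, array([[ 0.00714342, -0.9966844 ,  0.08105049],
       [-0.99997328, -0.00699385,  0.00212917],
       [-0.00155526, -0.08106353, -0.99670772]]), array([ 414.17019082,   23.16400756, 1025.50067433]))
carousel_stand [([599.0, 148.0, 4.0], 0.96)]
knob [([596.0, 148.0, 96.0], 0.75)]
opening [([639.0, -178.0, 2.0], 0.68), ([529.0, 172.0, 49.0], 0.62)]
shield [([600.0, 147.0, 72.0], 0.65)]
slim_section []
macro_camera [([640.0, -181.0, 91.0], 0.83)]
camera_stand [([641.0, -178.0, -2.0], 0.61)]
view_point [([555.0, -149.0, 213.0], 0.92)]
section_1 [([507.0, -42.0, 17.0], 0.73), ([531.0, 170.0, 61.0], 0.67)]
side ({'fx': 442.0591644820583, 'fy': 442.0591644820583, 'cx': 316.9983992150132, 'cy': 236.42697369704246, 'origin': array([ 343.32759588, -709.59511358,  517.87911148]), 'attitude': array([ 0.84430582, -0.08230033,  0.05866359, -0.52624417
[... 805 characters left out ...]
55.0], 0.37)]
{'time': 1.0, 'joints': array([-1.50550441e+00,  5.27493136e-01,  1.43271024e+00, -6.33181359e-06,
        1.18138152e+00, -1.78526775e-01]), 'joint_vel': array([ 0.0004923 ,  0.0006998 , -0.00087025,  0.00118017, -0.00093441,
       -0.00011183]), 'joint_torque': array([-7.30355769e-04, -4.42330599e+01, -1.78425997e+01, -2.91483029e-04,
        8.22489419e-04,  1.12951645e-05]), 'ee_pos': array([ 150.89084201, -606.48813231,  303.9113533 ]), 'tcp_rot': array([ 7.87849115e-01, -6.15868308e-01,  3.99087651e-07,  4.84502943e-06]), 'ft_force': array([-0.11450669,  0.17482411, -0.22698757]), 'moment': array([ 0.02351902,  0.02431666, -0.05515687]), 'grip_width': 0.9971278012077405}
```

```bash
python3 - <<'E'
from h import *
a=np.load("top0.npz")["im"]; b=np.load("side0.npz")["im"]
c=proj("top",[600,148,60]).astype(int); s=proj("side",[600,148,60]).astype(int); print(c,s)
f=lambda im,c,r:cv2.resize(im[max(c[1]-r,0):c[1]+r,max(c[0]-r,0):c[0]+r],(400,400),interpolation=3)
cv2.imwrite("pics/crop0.png",np.hstack([f(a,c,75),f(b,s,75)])[...,::-1])
E
```

```text
[265 180] [349 245]
```

View pics/top0.png

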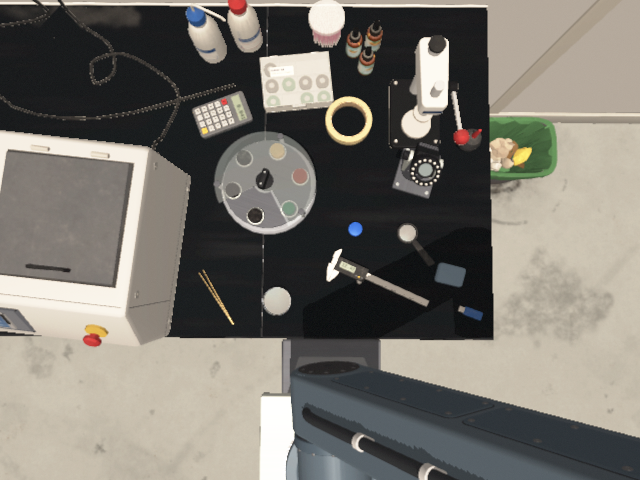

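View pics/crop0.png

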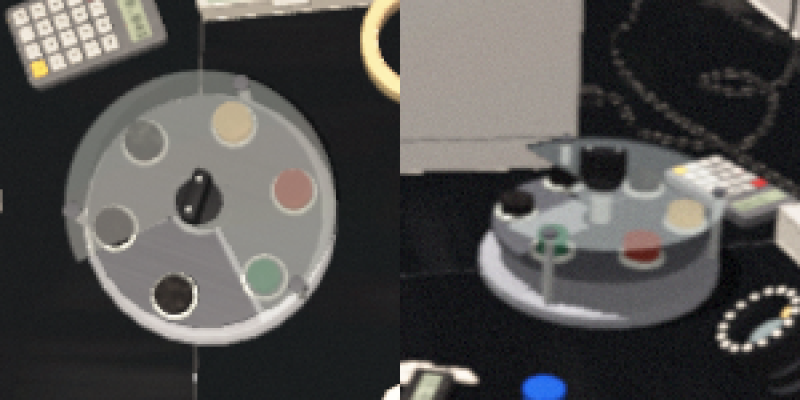

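View pics/side0.png

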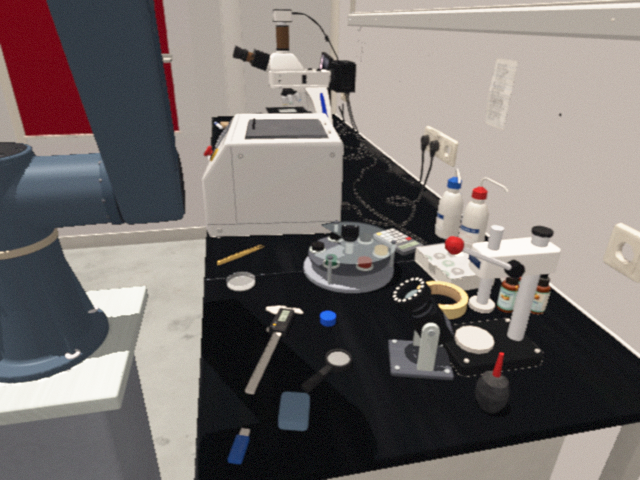

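```bash
python3 - <<'E'
from h import *
ims=[];ds=[]
for i in range(6):
    im,d=cams.snapshot("top"); ims.append(im.astype(float)); ds.append(d)
a=np.mean(ims,0); np.save("topavg.npy",a); d=np.median(ds,0)
b=np.mean([cams.snapshot("side")[0].astype(float) for i in range(6)],0)
C=np.array([599,147.5]); N=400
def rect(n,im,z,c,half,N):
    g=np.linspace(-half,half,N)
    X=c[0]-g[:,None]+0*g[None]; Y=c[1]-g[None]+0*X
    P=np.stack([X,Y,np.full_like(X,z)],-1).reshape(-1,3)
    uv=np.array([proj(n,p) for p in P]) if 0 else None
    m,A,o=T(n); c_=(P-o)@A
    u=(m["fx"]*c_[:,0]/c_[:,2]+m["cx"]).reshape(N,N); v=(m["fy"]*c_[:,1]/c_[:,2]+m["cy"]).reshape(N,N)
    return cv2.remap(np.clip(im,0,255).astype(np.uint8),u.astype(np.float32),v.astype(np.float32),cv2.INTER_CUBIC)
t=rect("top",a,62,C,110,400); s=rect("side",b,62,C,110,400)
cv2.imwrite("pics/rect.png",np.hstack([t,s])[...,::-1])
tiles=[]
for k in range(6):
    th=np.radians(180-18.8+60*k); c=C+72*np.array([np.cos(th),np.sin(th)])
    x=rect("top",a,61,c,25,260).astype(float); 
    x=(x-x.min())/(x.max()-x.min())*255
    tiles.append(x); print(k,c.round())
cv2.imwrite("pics/tiles.png",np.vstack([np.hstack(tiles[:3]),np.hstack(tiles[3:])])[...,::-1])
E
```

```text
0 [531. 171.]
1 [545. 100.]
2 [613.  77.]
3 [667. 124.]
4 [653. 195.]
5 [585. 218.][ WARN:0@13.456] global loadsave.cpp:1063 imwrite_ Unsupported depth image for selected encoder is fallbacked to CV_8U.
```

View pics/rect.png

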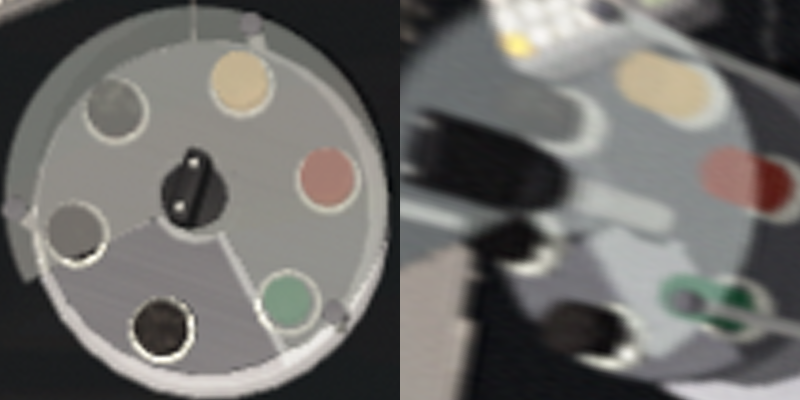

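View pics/tiles.png

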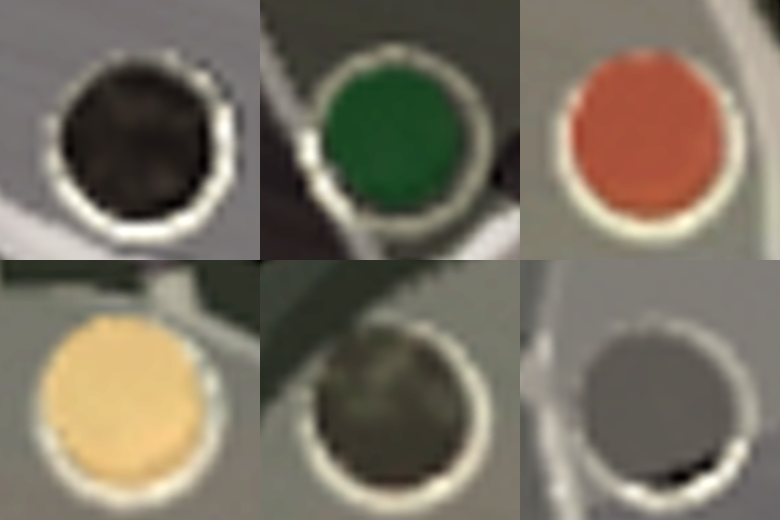

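```bash
python3 - <<'E'
from h import *
for n in("top","side"):
    o=[];v=[];k=[];s=[]
    for i in range(5):
        im,d=cams.snapshot(n); 
        r=pinpoint("macro_camera",n); 
        if r:o.append(toW(n,r[0]["centre"]))
        r=pinpoint("view_point",n)
        if r:v.append(toW(n,r[0]["centre"]))
        r=pinpoint("knob",n)
        if r:k.append(toW(n,r[0]["centre"]))
    for q in(o,v,k): print(n,np.round(np.median(q,0),1),np.round(np.std(q,0),1))
    P=cloud(n,d); m=trace("macro_camera",n)[0]["mask"]&(d>0)
    p=P[m]; p=p[p[:,2]>100]; ax=np.array([-.555,.187,.81]); ax/=np.linalg.norm(ax)
    f=p@ax; rel=p-np.array([640,-178,88]); h=rel@ax
    print(len(p),np.percentile(h,[5,50,80,90,95,99]).round(1))
    q=p[(h>57)&(h<73)]
    if len(q)>20:
        for _ in range(3):
            c=q.mean(0);u,s_,vt=np.linalg.svd(q-c); nn=vt[2]*np.sign(vt[2,2]); r=(q-c)@nn; q=q[abs(r)<3]
        print("face",c.round(1),nn.round(3),len(q),q.min(0).round(),q.max(0).round())
print(env.sense()["time"])
E
```

```text
top [ 638.9 -178.8   91.3] [ 16.2 130.5  35.8]
top [ 553.6 -151.1  216.6] [1.5 0.9 1.2]
top [594.5 151.1  96.4] [94.9 41.9 39.8]
902 [10.6 58.7 66.5 67.5 68.4 69.7]
face [ 605.4 -167.3  143.4] [-0.54   0.173  0.824] 371 [ 581. -196.  124.] [ 631. -138.  160.]
side [ 640.8 -177.9   86.6] [0.9 1.5 2. ]
side [563.9 161.7  76.9] [33.8  9.7 22.1]
side [597.9 151.7 100.1] [0.7 1.6 0.6]
1294 [10.8 52.5 64.3 65.4 66.  66.8]
face [ 604.2 -170.3  141.2] [-0.546  0.15   0.824] 404 [ 580. -197.  123.] [ 629. -137.  158.]
3.7
```

```bash
python3 -m jog '[{"gripper":0.2,"delta_pos":[0.0245,0.0415,0],"turn":[0,0,8.5]},{"gripper":0.2,"delta_pos":[0.0245,0.0415,0],"turn":[0,0,8.5]},{"gripper":0.2,"delta_pos":[0.0245,0.0415,0],"turn":[0,0,8.5]},{"gripper":0.2,"delta_pos":[0.0245,0.0415,0],"turn":[0,0,8.5]},{"gripper":0.2,"delta_pos":[0.0245,0.0415,0],"turn":[0,0,8.5]},{"gripper":0.2,"delta_pos":[0.0245,0.0415,0],"turn":[0,0,8.5]},{"gripper":0.2,"delta_pos":[0.0245,0.0415,0],"turn":[0,0,8.5]},{"gripper":0.2,"delta_pos":[0.0245,0.0415,0],"turn":[0,0,8.5]},{"gripper":0.2,"delta_pos":[0.0245,0.0415,0],"turn":[0,0,8.5]},{"gripper":0.2,"delta_pos":[0.0245,0.0415,0],"turn":[0,0,8.5]}]' 30
```

```text
time: 4.7
ee_pos: [396.7, -189.9, 304.3]
tcp_rot: [0.997, 0.081, 0.0, 0.0]
ft_force: [1.1, -1.5, 0.7]
grip_width: 0.602
```

```bash
python3 -m jog '[{"gripper":0.1,"delta_pos":[0.0251,0.0423,0],"turn":[0,0,7.8]},{"gripper":0.1,"delta_pos":[0.0251,0.0423,0],"turn":[0,0,7.8]},{"gripper":0.1,"delta_pos":[0.0251,0.0423,0],"turn":[0,0,7.8]},{"gripper":0.1,"delta_pos":[0.0251,0.0423,0],"turn":[0,0,7.8]},{"gripper":0.1,"delta_pos":[0.0251,0.0423,0],"turn":[0,0,7.8]},{"gripper":0.1,"delta_pos":[0.0251,0.0423,0],"turn":[0,0,7.8]},{"gripper":0.1,"delta_pos":[0.0251,0.0423,0],"turn":[0,0,7.8]},{"gripper":0.1,"delta_pos":[0.0251,0.0423,0],"turn":[0,0,7.8]},{"gripper":0.1,"delta_pos":[0,0,-0.05],"turn":[0,0,0]},{"gripper":0.1,"delta_pos":[0,0,-0.05],"turn":[0,0,0]}]' && python3 -m jog '[{"gripper":0.1,"delta_pos":[0,0,0],"turn":[0,0,0]}]'
python3 - <<'E'
from h import *
im,d=cams.snapshot("side"); s=env.sense(); print(s["ee_pos"],R.from_quat(s["tcp_rot"]).as_matrix()[:,0],s["joints"].round(2))
c=proj("side",[598,149,110]).astype(int); print(c)
P=cloud("side",d); near=(np.hypot(P[...,0]-598,P[...,1]-149)<60)&(d>0)&(P[...,2]>112)
print("lowest tool z",np.percentile(P[near][:,2],[0,1,5,20,50]).round(1))
cv2.imwrite("pics/k1.png",cv2.resize(im[c[1]-80:c[1]+80,c[0]-100:c[0]+100],(800,640),interpolation=3)[:600,:,::-1])
E
```

```text
time: 5.7
ee_pos: [598.8, 149.0, 204.5]
tcp_rot: [0.811, 0.585, 0.003, 0.002]
ft_force: [-0.7, -0.5, -0.9]
grip_width: 0.55
time: 5.8
ee_pos: [592.0, 147.1, 196.4]
tcp_rot: [0.812, 0.584, -0.007, -0.005]
ft_force: [-1.2, 0.6, 0.2]
grip_width: 0.547
[594.33982905 146.96544417 200.36928149] [ 0.31914818  0.94769779 -0.00365214] [ 0.06  0.64  1.55 -0.    0.96 -1.19]
[349 225]
lowest tool z [125.6 136.2 162.5 258.  313.6]
```

View pics/k1.png

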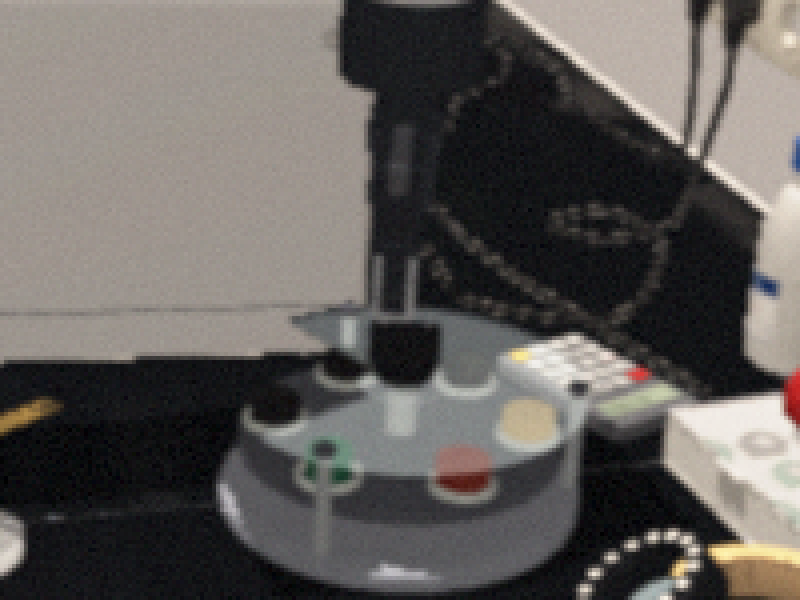

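```bash
python3 -m jog '[{"gripper":0.1,"delta_pos":[0,0,0],"turn":[0,0,0]},{"gripper":0.1,"delta_pos":[0,0,-0.012],"turn":[0,0,0]},{"gripper":0.1,"delta_pos":[0,0,-0.012],"turn":[0,0,0]},{"gripper":0.1,"delta_pos":[0,0,-0.011],"turn":[0,0,0]},{"gripper":0.1,"delta_pos":[0,0,0],"turn":[0,0,0]},{"gripper":0.1,"delta_pos":[0,0,0],"turn":[0,0,0]}]' 25 && python3 -m jog '[{"gripper":-0.4,"delta_pos":[0,0,0],"turn":[0,0,0]},{"gripper":-0.5,"delta_pos":[0,0,0],"turn":[0,0,0]},{"gripper":-0.6,"delta_pos":[0,0,0],"turn":[0,0,0]},{"gripper":-0.8,"delta_pos":[0,0,0],"turn":[0,0,0]},{"gripper":-1,"delta_pos":[0,0,0],"turn":[0,0,0]},{"gripper":-1,"delta_pos":[0,0,0],"turn":[0,0,0]},{"gripper":-1,"delta_pos":[0,0,0],"turn":[0,0,0]}]' 25
```

```text
time: 6.45
ee_pos: [596.6, 146.8, 168.7]
tcp_rot: [0.812, 0.583, -0.0, -0.0]
ft_force: [-0.3, -0.2, -0.4]
grip_width: 0.552
time: 7.15
ee_pos: [597.5, 148.7, 169.5]
tcp_rot: [0.812, 0.583, 0.002, -0.0]
ft_force: [1.3, 6.4, 0.3]
grip_width: 0.14
```

```bash
python3 -m jog '[{"gripper":-1,"delta_pos":[0.001,0.002,0],"turn":[0,0,-3]},{"gripper":-1,"delta_pos":[0,0,0],"turn":[0,0,-6]},{"gripper":-1,"delta_pos":[0,0,0],"turn":[0,0,-6]},{"gripper":-1,"delta_pos":[0,0,0],"turn":[0,0,-6]},{"gripper":-1,"delta_pos":[0,0,0],"turn":[0,0,-6]},{"gripper":-1,"delta_pos":[0,0,0],"turn":[0,0,-6]},{"gripper":-1,"delta_pos":[0,0,0],"turn":[0,0,-6]},{"gripper":-1,"delta_pos":[0,0,0],"turn":[0,0,-6]},{"gripper":-1,"delta_pos":[0,0,0],"turn":[0,0,-6]},{"gripper":-1,"delta_pos":[0,0,0],"turn":[0,0,-6]}]' 40 && python3 -m jog '[{"gripper":-1,"delta_pos":[0,0,0],"turn":[0,0,-3]},{"gripper":-1,"delta_pos":[0,0,0],"turn":[0,0,0]},{"gripper":-1,"delta_pos":[0,0,0],"turn":[0,0,0]},{"gripper":-1,"delta_pos":[0,0,0],"turn":[0,0,0]}]'
```

```text
time: 8.15
ee_pos: [597.9, 149.3, 169.6]
tcp_rot: [0.992, 0.124, 0.001, -0.0]
ft_force: [-0.1, 1.0, 2.6]
grip_width: 0.134
time: 8.55
ee_pos: [597.9, 149.2, 169.5]
tcp_rot: [0.995, 0.099, 0.001, -0.0]
ft_force: [-0.6, 1.8, 5.0]
grip_width: 0.139
```

```bash
python3 -m jog '[{"gripper":-0.7,"delta_pos":[0,0,0],"turn":[0,0,0]},{"gripper":-0.3,"delta_pos":[0,0,0],"turn":[0,0,0]},{"gripper":0.1,"delta_pos":[0,0,0],"turn":[0,0,0]},{"gripper":0.1,"delta_pos":[0,0,0],"turn":[0,0,0]},{"gripper":0.1,"delta_pos":[0,0,0.02],"turn":[0,0,0]},{"gripper":0.1,"delta_pos":[0,0,0.04],"turn":[0,0,0]},{"gripper":0.1,"delta_pos":[0,-0.04,0.02],"turn":[0,0,0]},{"gripper":0.1,"delta_pos":[0,-0.05,0],"turn":[0,0,0]},{"gripper":0.1,"delta_pos":[0,-0.05,0],"turn":[0,0,0]},{"gripper":0.1,"delta_pos":[0,-0.05,0],"turn":[0,0,0]}]' 30
python3 - <<'E'
from h import *
im,d=cams.snapshot("side"); c=proj("side",[565,160,64]).astype(int)
g=lambda im,c:cv2.resize(im[c[1]-60:c[1]+60,c[0]-40:c[0]+40],(400,600),interpolation=3)
im2,d2=cams.snapshot("top"); c2=proj("top",[565,160,64]).astype(int)
cv2.imwrite("pics/l1.png",np.hstack([g(im,c),g(im2,c2)])[...,::-1])
for n in("side","top"):
    for t in("slim_section","opening"):
        print(n,t,[(toW(n,r["centre"]).round(1).tolist(),round(r["score"],2)) for r in pinpoint(t,n)][:3])
for n,I,D in(("side",im,d),("top",im2,d2)):
    P=cloud(n,D); r=np.hypot(P[...,0]-530,P[...,1]-172)<22
    I=I.astype(float); gr=(I[...,1]>1.25*I[...,0])&(I[...,1]>1.1*I[...,2])&r&(P[...,2]>40)&(P[...,2]<75)
    p=P[gr]; print(n,len(p), p.mean(0).round(1) if len(p) else "", np.percentile(p,[3,97],axis=0).round(1) if len(p) else "")
print(env.sense()["ee_pos"],env.sense()["time"])
E
```

```text
time: 9.55
ee_pos: [597.3, -42.8, 249.0]
tcp_rot: [0.995, 0.099, 0.0, 0.0]
ft_force: [0.5, 0.6, 0.6]
grip_width: 0.546
side slim_section [([530.3, 171.4, 59.8], 0.42), ([527.8, 174.3, 44.4], 0.16)]
side opening [([531.2, 169.8, 43.0], 0.92)]
top slim_section [([530.4, 174.3, 66.7], 0.71), ([597.8, 148.2, 1.3], 0.25)]
top opening [([530.2, 170.9, 45.7], 0.88)]
side 103 [529.  165.7  58.5] [[518.6 158.4  47.8]
 [540.4 181.2  64.4]]
top 124 [528.3 169.6  63.7] [[517.9 158.6  47.4]
 [539.3 181.7  67.7]]
[597.31486099 -40.38799315 248.51030517] 9.85
```

View pics/l1.png

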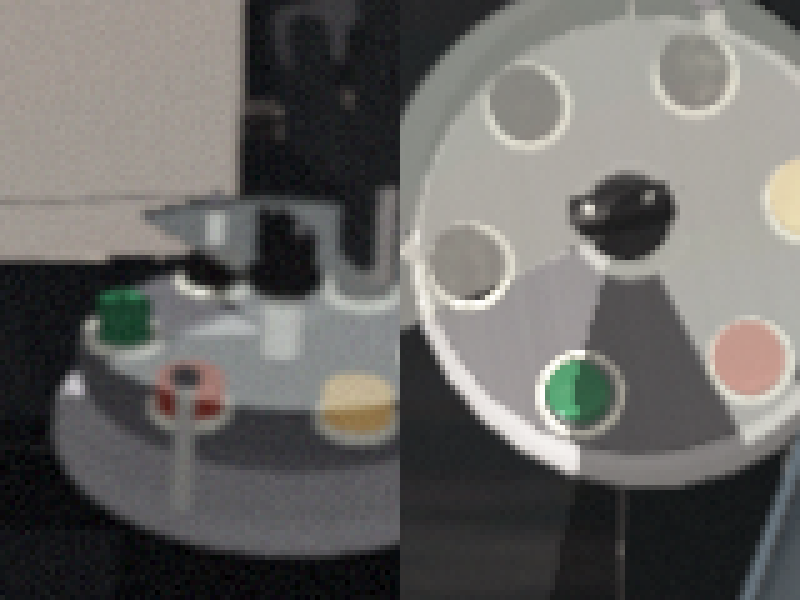

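```bash
python3 -m jog '[{"gripper":-0.06,"delta_pos":[-0.011,0.0353,0],"turn":[0,0,7.6]},{"gripper":-0.06,"delta_pos":[-0.011,0.0353,0],"turn":[0,0,7.6]},{"gripper":-0.06,"delta_pos":[-0.011,0.0353,0],"turn":[0,0,7.6]},{"gripper":-0.06,"delta_pos":[-0.011,0.0353,0],"turn":[0,0,7.6]},{"gripper":-0.06,"delta_pos":[-0.011,0.0353,0],"turn":[0,0,7.6]},{"gripper":-0.06,"delta_pos":[-0.011,0.0353,0],"turn":[0,0,7.6]},{"gripper":-0.06,"delta_pos":[0,0,-0.03],"turn":[0,0,7.6]},{"gripper":-0.06,"delta_pos":[0,0,-0.03],"turn":[0,0,7.4]},{"gripper":-0.06,"delta_pos":[0,0,-0.03],"turn":[0,0,0]},{"gripper":-0.06,"delta_pos":[0,0,0],"turn":[0,0,0]}]' 30 && python3 -m jog '[{"gripper":-0.06,"delta_pos":[0,0,0],"turn":[0,0,0]},{"gripper":-0.06,"delta_pos":[0,0,0],"turn":[0,0,0]},{"gripper":-0.06,"delta_pos":[0,0,0],"turn":[0,0,0]}]'
python3 - <<'E'
from h import *
s=env.sense(); t=s["ee_pos"]; M=R.from_quat(s["tcp_rot"]).as_matrix(); print(t,M[:,0],M[:,2],s["joints"].round(2))
im,d=cams.snapshot("side"); P=cloud("side",d)
q=(P-t)@M; m=(abs(q[...,0])<50)&(abs(q[...,1])<16)&(d>0)&(q[...,2]<78)&(q[...,2]>20)
print("tip ahead hist",np.histogram(q[m][:,2],bins=range(20,82,4)))
c=proj("side",[530,171,90]).astype(int); print(c)
cv2.imwrite("pics/g1.png",cv2.resize(im[c[1]-50:c[1]+50,c[0]-50:c[0]+50],(600,600),interpolation=3)[...,::-1])
E
```

```text
time: 10.85
ee_pos: [528.4, 172.3, 155.5]
tcp_rot: [0.808, 0.589, -0.004, -0.002]
ft_force: [0.2, -0.5, 0.1]
grip_width: 0.473
time: 11.15
ee_pos: [532.6, 171.1, 160.6]
tcp_rot: [0.809, 0.588, 0.001, 0.001]
ft_force: [1.1, 0.1, -0.6]
grip_width: 0.472
[532.57974085 171.05471278 160.5646923 ] [0.30928366 0.95096882 0.00138299] [ 3.30837545e-03  3.78303318e-04 -9.99994456e-01] [ 0.11  0.65  1.72  0.    0.77 -1.15]
tip ahead hist (array([14,  9,  3, 11, 19, 21, 18, 18, 18, 21, 19, 12, 12,  2,  0]), array([20, 24, 28, 32, 36, 40, 44, 48, 52, 56, 60, 64, 68, 72, 76, 80]))
[317 231]
```

View pics/g1.png

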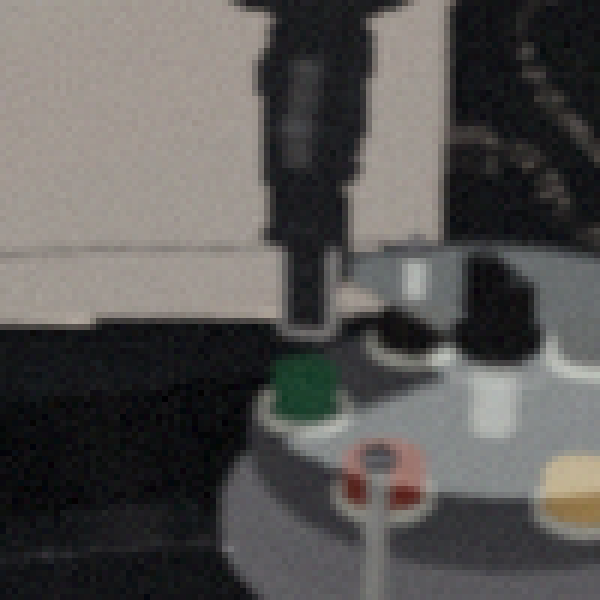

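```bash
python3 -m jog '[{"gripper":-0.06,"delta_pos":[-0.0025,-0.0005,-0.01],"turn":[0,0,0]},{"gripper":-0.06,"delta_pos":[0,0,-0.01],"turn":[0,0,0]},{"gripper":-0.06,"delta_pos":[0,0,-0.01],"turn":[0,0,0]},{"gripper":-0.06,"delta_pos":[0,0,-0.004],"turn":[0,0,0]},{"gripper":-0.06,"delta_pos":[0,0,0],"turn":[0,0,0]},{"gripper":-0.06,"delta_pos":[0,0,0],"turn":[0,0,0]},{"gripper":-0.06,"delta_pos":[0,0,0],"turn":[0,0,0]}]' 30
```

```text
time: 11.9
ee_pos: [529.4, 170.2, 125.1]
tcp_rot: [0.809, 0.588, 0.0, 0.0]
ft_force: [-1.3, -0.5, -0.2]
grip_width: 0.462
```

```bash
python3 -m jog '[{"gripper":-0.2,"delta_pos":[0,0,0.001],"turn":[0,0,0]},{"gripper":-0.3,"delta_pos":[0,0,0],"turn":[0,0,0]},{"gripper":-0.4,"delta_pos":[0,0,0],"turn":[0,0,0]},{"gripper":-0.5,"delta_pos":[0,0,0],"turn":[0,0,0]},{"gripper":-0.7,"delta_pos":[0,0,0],"turn":[0,0,0]},{"gripper":-1,"delta_pos":[0,0,0],"turn":[0,0,0]},{"gripper":-1,"delta_pos":[0,0,0],"turn":[0,0,0]},{"gripper":-1,"delta_pos":[0,0,0],"turn":[0,0,0]}]' 30
```

```text
time: 12.7
ee_pos: [529.5, 170.3, 126.4]
tcp_rot: [0.809, 0.588, 0.0, 0.0]
ft_force: [-1.2, 1.4, 5.5]
grip_width: 0.273
```

```bash
python3 -m jog '[{"gripper":-1,"delta_pos":[0,0,0.005],"turn":[0,0,0]},{"gripper":-1,"delta_pos":[0,0,0.01],"turn":[0,0,0]},{"gripper":-1,"delta_pos":[0,0,0.01],"turn":[0,0,0]},{"gripper":-1,"delta_pos":[0,0,0.015],"turn":[0,0,0]},{"gripper":-1,"delta_pos":[0,0,0.015],"turn":[0,0,0]},{"gripper":-1,"delta_pos":[0,0,0.015],"turn":[0,0,0]},{"gripper":-1,"delta_pos":[0,0,0.02],"turn":[0,0,0]},{"gripper":-1,"delta_pos":[0,0,0],"turn":[0,0,0]},{"gripper":-1,"delta_pos":[0,0,0],"turn":[0,0,0]},{"gripper":-1,"delta_pos":[0,0,0],"turn":[0,0,0]}]' 40
python3 - <<'E'
from h import *
im,d=cams.snapshot("side"); s=env.sense(); t=s["ee_pos"]; M=R.from_quat(s["tcp_rot"]).as_matrix(); print(t,s["ft_force"],s["grip_width"])
P=cloud("side",d); I=im.astype(float)
gr=(I[...,1]>1.2*I[...,0])&(I[...,1]>1.1*I[...,2])&(np.linalg.norm(P-t,axis=-1)<120)&(d>0)
p=(P[gr]-t)@M; print(gr.sum(),np.percentile(p,[3,50,97],axis=0).round(1))
c=proj("side",t-[0,0,80]).astype(int)
cv2.imwrite("pics/g2.png",cv2.resize(im[c[1]-50:c[1]+50,c[0]-50:c[0]+50],(600,600),interpolation=3)[...,::-1])
E
```

```text
time: 13.7
ee_pos: [528.6, 170.1, 215.2]
tcp_rot: [0.809, 0.588, -0.001, -0.0]
ft_force: [-0.4, 0.3, -0.2]
grip_width: 0.27
[528.55551136 170.09878398 215.01851891] [-0.18196656 -0.47648138 -0.81622389] 0.26798268239158735
22 [[-22.7  -6.2 -59.7]
 [-11.2   3.5  77.6]
 [ -3.5  20.2  79.9]]
```

View pics/g2.png

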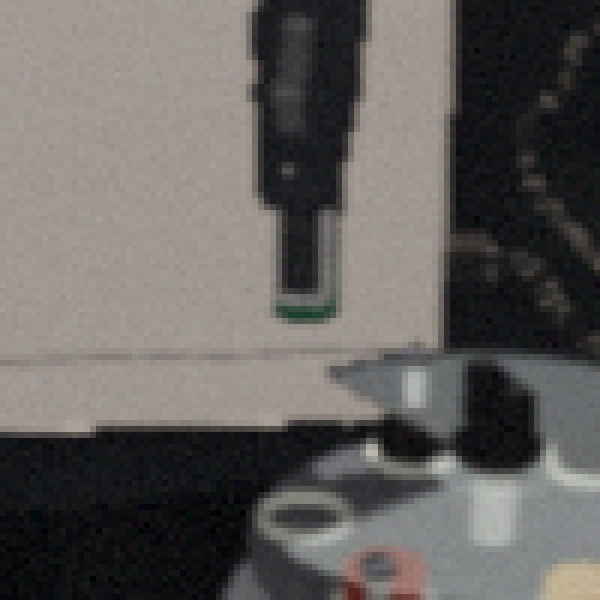

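```bash
python3 -m jog '[{"gripper":-1,"delta_pos":[-0.0015,-0.015,0.0067],"turn":[0,0,0]},{"gripper":-1,"delta_pos":[-0.0015,-0.025,0.0067],"turn":[0,0,0]},{"gripper":-1,"delta_pos":[-0.0015,-0.03,0.0067],"turn":[0,0,0]},{"gripper":-1,"delta_pos":[-0.0015,-0.03,0.0067],"turn":[0,0,0]},{"gripper":-1,"delta_pos":[-0.0015,-0.03,0.0067],"turn":[0,0,0]},{"gripper":-1,"delta_pos":[-0.0015,-0.03,0.0067],"turn":[0,0,0]},{"gripper":-1,"delta_pos":[-0.0015,-0.03,0.0067],"turn":[0,0,0]},{"gripper":-1,"delta_pos":[-0.0015,-0.03,0.0067],"turn":[0,0,0]},{"gripper":-1,"delta_pos":[-0.0015,-0.025,0.0067],"turn":[0,0,0]},{"gripper":-1,"delta_pos":[-0.0015,-0.015,0.0067],"turn":[0,0,0]}]' && python3 -m jog '[{"gripper":-1,"delta_pos":[-0.0003,-0.005,0],"turn":[-1.02,-3.33,0]},{"gripper":-1,"delta_pos":[-0.0003,-0.005,0],"turn":[-1.02,-3.33,0]},{"gripper":-1,"delta_pos":[-0.0003,-0.005,0],"turn":[-1.02,-3.33,0]},{"gripper":-1,"delta_pos":[-0.0003,-0.005,0],"turn":[-1.02,-3.33,0]},{"gripper":-1,"delta_pos":[-0.0003,-0.005,0],"turn":[-1.02,-3.33,0]},{"gripper":-1,"delta_pos":[-0.0003,-0.005,0],"turn":[-1.02,-3.33,0]},{"gripper":-1,"delta_pos":[-0.0003,-0.005,0],"turn":[-1.02,-3.33,0]},{"gripper":-1,"delta_pos":[-0.0003,-0.005,0],"turn":[-1.02,-3.33,0]},{"gripper":-1,"delta_pos":[-0.0003,-0.005,0],"turn":[-1.02,-3.33,0]},{"gripper":-1,"delta_pos":[-0.0003,-0.004,0],"turn":[-1.02,-3.33,0]}]' && python3 -m jog '[{"gripper":-1,"delta_pos":[0,0,0],"turn":[0,0,0]},{"gripper":-1,"delta_pos":[0,0,0],"turn":[0,0,0]},{"gripper":-1,"delta_pos":[0,0,0],"turn":[0,0,0]},{"gripper":-1,"delta_pos":[0,0,0],"turn":[0,0,0]},{"gripper":-1,"delta_pos":[0,0,0],"turn":[0,0,0]}]'
python3 - <<'E'
from h import *
s=env.sense(); t=s["ee_pos"]; M=R.from_quat(s["tcp_rot"]).as_matrix(); print(t,M[:,2],s["joints"].round(2))
ax=np.array([-.546,.168,.821]);ax/=np.linalg.norm(ax); V=np.array([555.4,-152.3,215.3])
print("face",t+82*M[:,2],"err",V-(t+82*M[:,2]),"ang",np.degrees(np.arccos(-ax@M[:,2])))
ims=[]
for n in("side","top"):
    im,d=cams.snapshot(n); P=cloud(n,d); I=im.astype(float)
    for x in("slim_section","polished_face","view_point","macro_camera"):
        print(n,x,[(toW(n,r["centre"]).round(1).tolist(),round(r["score"],2)) for r in pinpoint(x,n)][:3])
    gr=(I[...,1]>1.2*I[...,0])&(I[...,1]>1.1*I[...,2])&(np.linalg.norm(P-V,axis=-1)<40)&(d>0)
    p=(P[gr]-t)@M
    if len(p): print(n,len(p),np.percentile(p,[3,50,97],axis=0).round(1))
    c=proj(n,[580,-160,180]).astype(int); ims.append(cv2.resize(im[c[1]-60:c[1]+60,c[0]-40:c[0]+40],(400,600),interpolation=3))
cv2.imwrite("pics/f1.png",np.hstack(ims)[...,::-1])
E
```

```text
time: 14.75
ee_pos: [513.6, -92.4, 283.1]
tcp_rot: [0.81, 0.587, -0.0, -0.0]
ft_force: [0.0, 0.1, -0.2]
grip_width: 0.265
time: 15.75
ee_pos: [510.9, -137.7, 282.9]
tcp_rot: [0.773, 0.562, 0.178, 0.235]
ft_force: [0.3, 1.4, -0.0]
grip_width: 0.269
time: 16.25
ee_pos: [511.9, -137.5, 283.1]
tcp_rot: [0.773, 0.562, 0.178, 0.235]
ft_force: [0.7, -0.6, -0.4]
grip_width: 0.262
[ 511.93242877 -137.50174328  283.13152903] [ 0.53933149 -0.1620647  -0.82635136] [-0.53  0.34  2.03  0.62  0.23 -2.36]
face [ 556.15761097 -150.79104909  215.37071727] err [-0.75761097 -1.50895091 -0.07071727] ang 0.5962007946031219
side slim_section [([545.5, -147.3, 229.1], 0.67)]
side polished_face [([553.3, -153.2, 213.4], 0.45)]
side view_point []
side macro_camera [([639.0, -177.8, 87.2], 0.66)]
side 84 [[-13.3  -5.9  62.9]
 [ -8.2   8.7  77.4]
 [ 10.7  11.9  81.7]]
top slim_section [([543.3, -147.1, 233.6], 0.48)]
top polished_face [([557.8, -153.6, 214.2], 0.66)]
top view_point [([553.5, -150.8, 218.9], 0.96)]
top macro_camera [([638.3, -178.7, 90.1], 0.73)]
top 164 [[-12.4  -7.7  59. ]
 [ -2.7   6.2  62.1]
 [  8.3  12.9  76.8]]
```

View pics/f1.png

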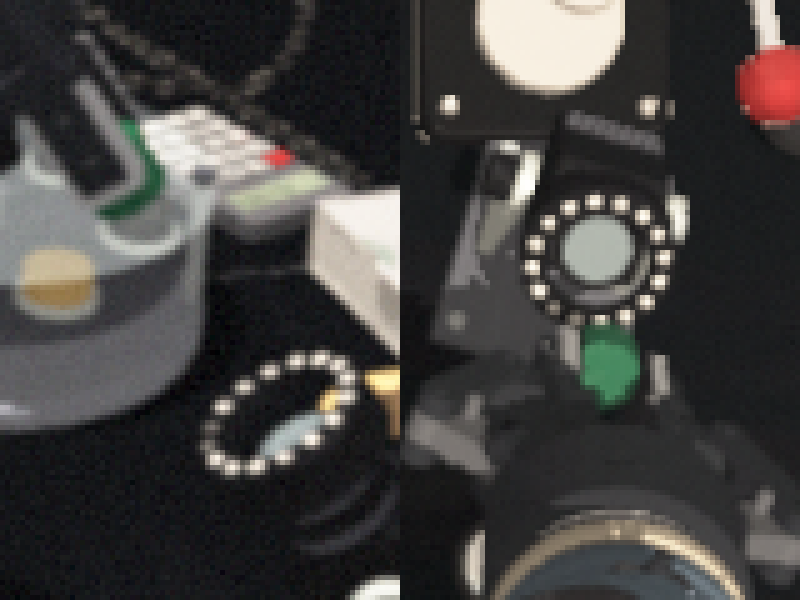

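```bash
python3 -m jog '[{"gripper":-1,"delta_pos":[0,0,0],"turn":[0,0,0]},{"gripper":-1,"delta_pos":[0,0,0],"turn":[0,0,0]},{"gripper":-1,"delta_pos":[0,0,0],"turn":[0,0,0]},{"gripper":-1,"delta_pos":[0,0,0],"turn":[0,0,0]},{"gripper":-1,"delta_pos":[0,0,0],"turn":[0,0,0]}]' && python3 -c "
from h import *
s=env.sense(); print(s['ee_pos'],abs(s['joint_vel']).max(),s['grip_width'],s['time']); print(ticket.close_job())"
```

```text
time: 17.25
ee_pos: [511.6, -137.6, 282.9]
tcp_rot: [0.773, 0.562, 0.178, 0.234]
ft_force: [-0.3, 0.1, -1.0]
grip_width: 0.264
[ 511.64313898 -137.55830714  282.93953892] 0.0022920050031848068 0.2639631827289313 17.25
the job is handed in; nothing more can be done
None
```

The job is handed in at 17.25 s. The slim section is held in front of the macro camera at the view point. I picked the green section as the slim one because its diameter measured the smallest. I turned the carousel one place (−60°) by the knob and lifted the section straight up out of its cup.

**Position:** From the arm pose, the polished face is within about 2 mm of the view point I estimated. The trained networks put it 3–5 mm from their own estimate of that point. The limit is 12 mm.

**Angle:** The tool axis is about 0.6° off the lens axis I measured; the limit is 8°.

**Motionless:** The arm was standing still at hand-in (fastest joint 0.002 rad/s). The grip opening was steady at 0.26 to 0.27, which is 22 to 23 mm on an 85 mm scale for a 25 mm section. I take that as a firm grip.

**Carousel and other sections:** The tool turned 60.0° with the knob. After I let go, the pictures showed the section centred in the opening. I have no direct reading of the carousel joint. After the lift, the other sections I could see in the pictures were still in their cups; I did not measure their heights.

**Camera, stand and loose things:** I saw no force spike at the wrist, at most about 6.5 N between moves. I steered clear of the camera, its stand and the loose things, but did not check afterwards that the loose things had stayed put.

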